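# Clamp a forming block with a squeeze-release sliding jaw

### The job

Clamp the wooden forming block in the holding fixture: squeeze the sliding jaw's two side buttons together to free its latch, slide the jaw until its sprung pad pushes the block up against the backstop and gives by about half its travel, then let the buttons spring fully out again so that the jaw stays locked with the block held tight. Press gently, without ramming the pad to the end of its travel, leave the block lying flat and in line, and leave the other things on the bench where they are.

Things in the scene. Friction and masses are not known exactly. Their poses are not given: they have to be found in the camera images.
- fixture: The holding fixture, screwed to the bench: a flat dark steel bed 350 x 110 x 16 mm. Origin at bench level on its centre line; x runs along the bed the way the jaw closes (bed from x = -180 to +170 mm), y across, z up. A dark steel backstop, 24 x 70 x 46 mm with a black knob on top (to 84 mm over the bench), is fixed on the bed; its face stands at x = 85 to 120 mm: unmeasured, feel for it with the block.
- rail (a point): A point on the bed's centre line between two steel walls, at the walls' top, 36 mm over the bench, fixture x = -80 mm; axes as the fixture's. The walls run from fixture x = -165 to +2 mm, each 8 mm thick, at y = 24 to 32 mm on either side; rows of latch pins, 7 mm apart, line their inner faces. Fingers beside the jaw must stay above the walls' tops.
- jaw: The sliding jaw, a grey body 60 mm long (x) and 38 mm wide between two steel side buttons; its top is 84 mm over the bench. Origin midway between the buttons' centres, 60 mm over the bench; axes as the fixture's. Starts at fixture x = -125 to -95 mm, travel ends at -3 mm. Free, it slides with 1 N or less; latched it does not move. Its rear face is 30 mm behind the origin.
- pad_rest (a point): Centre of the face of the jaw's sprung aluminium pad (40 wide, 40 tall, 22 to 62 mm over the bench) as it stands unpressed, 54 mm ahead of the jaw's origin along x; moves with the jaw, not with the pad's give. The pad gives by up to 16 mm: 2.5 N starts it, 6.5 N presses it half in, 10.5 N fully in, then the force climbs steeply. Under 3 N the block is not clamped, over 25 N is too much.
- button_left (a joint): Ribbed steel button on the jaw's +y side, 40 mm long, 44 to 76 mm over the bench: 0 = out (latched), 0.006 = fully in (m). 6 N starts it, 11 N holds it in. The two outer faces are 57 mm apart when out, 45 mm when in. Both must be in by over 3.5 mm for the jaw to be free.
- button_right (a joint): The same on the jaw's -y side: 0 = out, 0.006 = fully in (m). On release each tooth snaps between the nearest pins, so the jaw may shift by up to 3.5 mm, or slip back by up to 7 mm under the pad's push. A button that stays part way out stands on a pin: a nudge of the jaw drops it in.
- block: The wooden forming block with dark half-round grooves across its top, loose on the bed between pad and backstop: 90 mm long (its x, roughly along the fixture's x), 36 mm wide, 40 mm tall, about 0.1 kg. Origin at the centre of its underside, which lies 16 mm above the bench. It begins clear of the pad, with a gap to the backstop too.
- mallet: Bystander: hammer with a wooden handle, 240 mm, lying beside the fixture.
- file: Bystander: flat file with a wooden handle, 240 mm, lying beside the fixture.
- pliers: Bystander: pliers with black grips, 160 mm, lying beside the fixture.
- dish: Bystander: white bowl, 90 mm across, 35 mm high, beside the fixture.
- blank: Bystander: copper disc 26 mm across, 4 mm thick, lying on the fixture's bed beside the block.
Not all that is in view belongs to the job. Of the things shaped like the block, the wooden one is meant.

How it is judged:
By the outcome, as a careful person would: the job done as asked, in the order asked, and still so for the second after the job is handed in, with the robot touching nothing.
It also fails if it takes over 64 s, if anything falls off the work surface, if the arm or the gripper's body presses on something with over 40 N, if the wrist force passes 120 N, or if a joint passes its speed limit or range.

### The arm

A 6-joint arm with a two-finger parallel gripper is mounted at the origin on the work surface. World frame = base frame: x ahead of the robot, y to its left, z up, the work surface at z = 0. Lengths are in m, angles in rad, forces in N, time in s.
With the tool pointing down it reaches from about 0.3 to 0.775 m from the base axis. Payload 14.6 kg.
Tool frame: the origin (TCP) lies on the centre line of the jaws, within the pads' length; the fingertips stand 25 mm ahead of it and the grasp point (between the pads) lies 6 mm ahead of it (ctrl.tip_reach is the distance from the TCP to the fingertips, in m); z points along the fingers, y is the line along which they close (so a half turn about z gives the same grasp; the last joint's range is limited). The gripper opens to 94 mm and grips with 3 to 60 N. Pads are 16 mm wide; open, the fingers measure 119 mm over their backs; the gripper's body (75 mm by 177 mm) begins 78 mm behind the grasp point.
Start: joints at [1.063, 0.3, 1.521, -0, 1.321, -0.067], TCP at [0.235, 0.497, 0.23] pointing down, gripper open.
Joint ranges: [-3.03, 3.03], [-0.79, 2.21], [0.23, 2.52], [-1.04, 4.18], [0, 3.07], [-2.55, 2.55]. Speed limits (rad/s): [2.22, 2.22, 2.57, 3.14, 3.14, 3.14].

### API

Orientations are given as [roll, pitch, yaw] about the fixed x, y, z axes, in that order (R = Rz(yaw) Ry(pitch) Rx(roll)).
In Python, from station import ctrl gives the robot as it stands. The module is installed in compiled form; this text tells all that it offers.
- The arm moves only by the tool apply_moves, never from a script. Its argument "deltas" is a list of rows, each a list of 7 numbers: the closure in counts, from 0 (fully open) to 255 (shut), then the shift along the world's x, y, z in cm, then the turn, a rotation vector about the world's x, y, z in rad. In form: [[jaw, tx, ty, tz, ax, ay, az], ...]. A call has 1 to 10 rows; each row shifts and turns the commanded pose from where the row before left it; what a row does not reach is not made up. A row lasts 1/10 s, in which the tool goes at most 50 mm and 8.59 degrees, less where a joint would pass 70% of its speed; a pose out of reach is approached as far as the arm can. A call with a gripper value outside its range is refused whole. The fingers move at their own pace and stop on an object; "grip_force" is the grip in N (left out, the last holds). Time passes only in rows, so rows that do not move let the fingers close. It gives the time, the measured TCP pose, the force, the opening and the grip force at its end, in the units of the state.
- ctrl.get_obs(): the state, without advancing time (a new reading comes with each control period).
- ctrl.camera(name): name is "side" or "top"; returns a dict with "img" (400x640x3 uint8, red, green, blue), "K" (3x3 intrinsics, pixels), "k1" (the pictures are not rectified: a ray, as slopes to the right and down, at radius r is drawn at 1 + k1 r^2 times it, then the intrinsics apply), "pose" (4x4, takes a point from camera to world coordinates). Camera axes: x right, y up, looking along -z (the intrinsics and any distortion apply to the point x, -y, -z); pixel columns grow to the right and rows downward; lengths in m; the calibration is good to about 2 mm. A picture is of the moment at which its call begins. There is no depth.
- ctrl.hand_in(): hands the job in; it is judged then, once.
The state is a dict: "time_s": time; "qpos": joint angles; "joint_vel": joint speeds; "tau": joint torques, N m; "ee_pos": TCP position; "eef_rot": TCP orientation; "force": force on the tool from outside, world axes, zero at the start; "moment": the same for the moment, N m; "grip_width": finger opening in m; "grip_force": force on a finger pad.
Only numpy, scipy, OpenCV 4.12 (cv2) and the standard library are available. Lean on these libraries where they do the work, as an engineer would, in place of code of your own. Each camera call takes 0.05 s, during which the arm holds its last target. There are 200 camera calls.

## Working session

There is one attempt and no reset: what is moved stays moved. The work goes in short steps, Python scripts to look and compute and a tool call to move; the robot and the scene stay as the last step left them, time stands still between calls to the robot, and variables do not carry over. Pictures are saved under pics/ and viewed, at most 10 in all, crops included, and the job is handed in when it is done.

Besides the shell and the picture viewer there is one more tool, called after "Emit:" as name(argument=value, ...) on one line, values as JSON. apply_moves: Moves the arm, as the interface text tells. Its arguments: {"type":"object","properties":{"deltas":{"type":"array"},"grip_force":{"type":"number"}},"required":["deltas"]}

```bash
mkdir -p pics
cat > h.py <<'E'
from station import ctrl
import numpy as np, cv2
def cam(n,f=None):
    c=ctrl.camera(n)
    if f: cv2.imwrite('pics/'+f,c['img'][:,:,::-1])
    return c
def D(c): return np.array([c['k1'],0,0,0,0.])
def ray(c,uv):
    p=cv2.undistortPoints(np.array([[uv]],float),np.array(c['K'],float),D(c))[0,0]
    P=np.array(c['pose']); d=P[:3,:3]@np.array([p[0],-p[1],-1]); return P[:3,3],d
def onz(c,uv,z):
    o,d=ray(c,uv); return o+d*(z-o[2])/d[2]
def proj(c,X):
    P=np.array(c['pose']); q=(np.atleast_2d(X)-P[:3,3])@P[:3,:3]; q=q*[1,-1,-1]
    return cv2.projectPoints(q,np.zeros(3),np.zeros(3),np.array(c['K'],float),D(c))[0][:,0]
E
python3 - <<'E'
from h import *
for n in('top','side'):
    c=cam(n,n+'0.png'); print(n,np.round(c['pose'],3).tolist(),np.round(c['K'],1).tolist(),c['k1'])
o=ctrl.get_obs(); print(o)
E
```

```text
top [[-0.008, 0.984, -0.177, 0.405], [-1.0, -0.006, 0.013, 0.081], [0.011, 0.177, 0.984, 0.783], [0.0, 0.0, 0.0, 1.0]] [[386.2, 0.0, 325.5], [0.0, 386.2, 199.9], [0.0, 0.0, 1.0]] -0.020164004671808636
side [[0.879, 0.335, -0.341, 0.266], [-0.478, 0.604, -0.638, -0.446], [-0.008, 0.724, 0.69, 0.679], [0.0, 0.0, 0.0, 1.0]] [[386.6, 0.0, 322.3], [0.0, 386.6, 198.1], [0.0, 0.0, 1.0]] -0.08213703754839533
{'time_s': 0.1, 'qpos': array([ 1.06341262e+00,  3.00420678e-01,  1.52151126e+00, -2.91630315e-05,
        1.32071265e+00, -6.65794757e-02]), 'joint_vel': array([ 0.00055321,  0.0001977 , -0.00216294,  0.00108483, -0.00183796,
        0.00121587]), 'tau': array([-1.03635586e-03, -5.32646120e+01, -3.53280616e+01,  7.08185602e-02,
        2.34818982e-02, -7.07554045e-05]), 'ee_pos': array([0.23456299, 0.49724095, 0.22994351]), 'eef_rot': array([-3.14054117e+00, -4.17996739e-05,  2.70079564e+00]), 'force': array([0.75269111, 0.40644023, 0.32782854]), 'moment': array([-0.03833469, -0.02682891, -0.0085833 ]), 'grip_force': 0.0, 'grip_width': 0.09400764038098372}
```

View pics/top0.png

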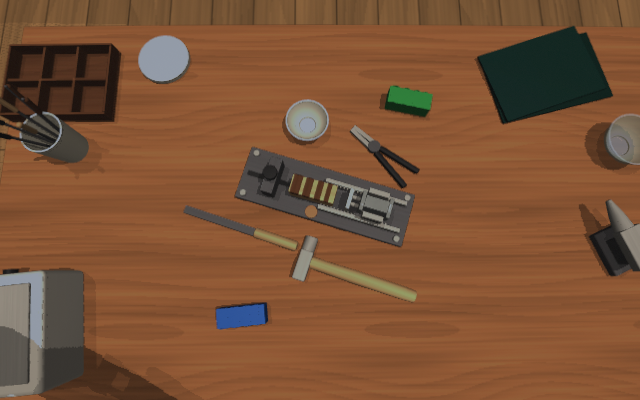

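View pics/side0.png

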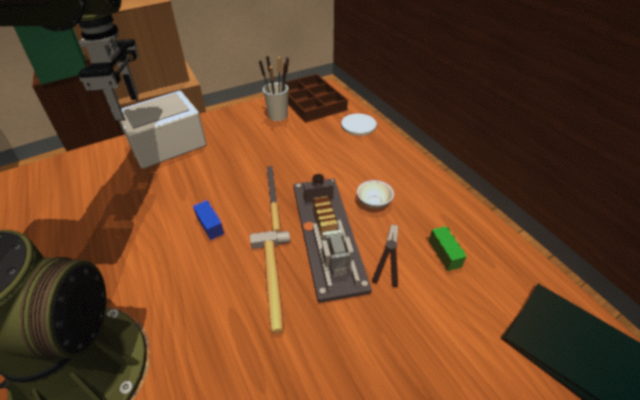

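The top view shows the fixture at about (325,197). The jaw is at (376,205), the block at (315,188), the backstop and knob at (269,177), and the copper blank at (311,212). Things that could pass for the block are the wooden grooved one at (315,188), the green one at (409,100) and the blue one at (241,316). I choose the wooden one, which lies between pad and backstop, and will check it in a crop.

Run:
```python
from h import *
c=cam('top'); s=cam('side')
a=cv2.resize(c['img'][140:255,225:425],None,fx=4,fy=4,interpolation=cv2.INTER_CUBIC)
cv2.imwrite('pics/crop1.png',a[:,:,::-1])
b=cv2.resize(s['img'][165:305,280:400],None,fx=4,fy=4,interpolation=cv2.INTER_CUBIC)
cv2.imwrite('pics/crop2.png',b[:,:,::-1])
```

```text
(no output)
```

View pics/crop1.png

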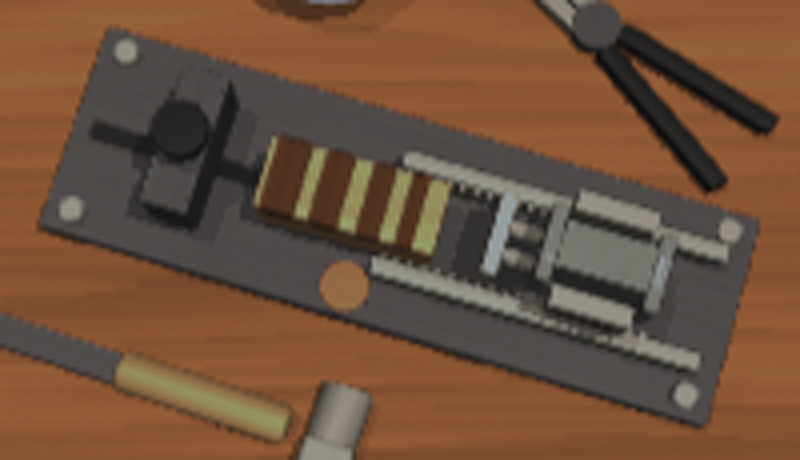

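View pics/crop2.png

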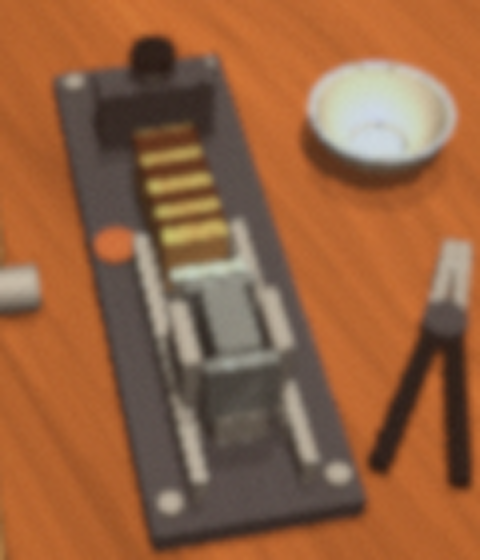

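The crops confirm the grooved wooden block between the pad face (crop ≈500,235) and the backstop. The jaw body is at crop ≈(605,257), with its buttons at ≈(618,205) and ≈(592,305).

Run:
```python
from h import *
c=cam('top')
def f(p): return (225+(p[0]+.5)/4-.5,140+(p[1]+.5)/4-.5)
co=[onz(c,f(p),.016)[:2] for p in [(110,28),(40,228),(706,427),(760,220)]]
# refine by mask: bed quad by minAreaRect
front=(co[0]+co[1])/2; back=(co[2]+co[3])/2
print(np.round(co,4).tolist(), np.linalg.norm(front-back), np.linalg.norm(co[0]-co[1]),np.linalg.norm(co[2]-co[3]))
ex=(front-back)/np.linalg.norm(front-back); yaw=np.arctan2(ex[1],ex[0]); ey=np.array([-ex[1],ex[0]])
O=(front+back)/2+ex*.005; print('yaw',yaw,'O',O)
def F(p,z):
    d=onz(c,f(p),z)[:2]-O; return np.round(1000*np.array([d@ex,d@ey]),1)
print('btn L top', [F(p,.076) for p in [(552,285),(632,310),(548,302),(630,328)]])
print('btn R top', [F(p,.076) for p in [(580,192),(660,215),(578,208),(655,230)]])
print('jaw top',[F(p,.084) for p in [(565,205),(668,235),(548,278),(655,308)]])
print('pad top',[F(p,.062) for p in [(502,195),(485,270)]])
print('block top',[F(p,.056) for p in [(275,135),(450,180),(437,258-12),(258,205)]])
print('backstop top',[F(p,.062) for p in [(230,80),(193,222)]])
print('walls ends',[F(p,.036) for p in [(405,158),(372,265),(725,255),(697,362)]], 'blank',F((344,286),.020))
print('screws',[F(p,.018) for p in [(126,50),(70,208),(730,229),(686,394)]])
```

```text
[[0.6551, 0.2218], [0.5502, 0.2543], [0.448, -0.0781], [0.5522, -0.11]] 0.3475610091680458 0.10987546533906543 0.10902311451286269
yaw 1.2712461294215132 O [0.55284552 0.0767637 ]
btn L top [array([-82.8,  18.7]), array([-121.4,   19.2]), array([-83.2,  26.9]), array([-122.8,   27.6])]
btn R top [array([-83.4, -27.5]), array([-122.3,  -27.8]), array([-84.6, -19.9]), array([-121.9,  -20.2])]
jaw top [array([-77.9, -17.6]), array([-127.3,  -17.8]), array([-79.7,  17.5]), array([-130.4,   16.7])]
pad top [array([-49. , -18.7]), array([-51.3,  18.5])]
block top [array([ 64.3, -16.6]), array([-23.1, -19.8]), array([-26.2,  12.9]), array([61.6, 18.7])]
backstop top [array([ 92.4, -35.1]), array([87.8, 36.5])]
walls ends [array([  1.9, -28.5]), array([ 1.9, 27.6]), array([-162.8,  -27.3]), array([-163.1,   27.7])] blank [13.1 39.4]
screws [array([156.5, -45.6]), array([157.2,  41.1]), array([-164.9,  -45.1]), array([-164.9,   41.9])]
```

The jaw origin is at fixture x ≈ -103 mm, which is world (0.522, -0.022), with fixture yaw 1.271. I'll go above it with the fingers closing across the rail.

Emit:
apply_moves(deltas=[[0,1.44,-2.6,0,0,0,-0.0715],[0,1.44,-2.6,0,0,0,-0.0715],[0,1.44,-2.6,0,0,0,-0.0715],[0,1.44,-2.6,0,0,0,-0.0715],[0,1.44,-2.6,0,0,0,-0.0715],[0,1.44,-2.6,0,0,0,-0.0715],[0,1.44,-2.6,0,0,0,-0.0715],[0,1.44,-2.6,0,0,0,-0.0715],[0,1.44,-2.6,0,0,0,-0.0715],[0,1.44,-2.6,0,0,0,-0.0715]], grip_force=25)

```text
time_s: 1.25
ee_pos: [0.3791, 0.2363, 0.2305]
eef_rot: [3.142, -0.0, 1.983]
force: [-1.0, 0.5, -0.4]
grip_width: 0.0938
grip_force: 0.0
```

Emit:
apply_moves(deltas=[[0,1.44,-2.6,0,0,0,-0.0715],[0,1.44,-2.6,0,0,0,-0.0715],[0,1.44,-2.6,0,0,0,-0.0715],[0,1.44,-2.6,0,0,0,-0.0715],[0,1.44,-2.6,0,0,0,-0.0715],[0,1.44,-2.6,0,0,0,-0.0715],[0,1.44,-2.6,0,0,0,-0.0715],[0,1.44,-2.6,0,0,0,-0.0715],[0,1.44,-2.6,0,0,0,-0.0715],[0,1.44,-2.6,0,0,0,-0.0715]])

```text
time_s: 2.25
ee_pos: [0.5231, -0.0238, 0.2304]
eef_rot: [-3.141, -0.0, 1.268]
force: [-0.0, 0.1, -0.1]
grip_width: 0.0941
grip_force: 0.0
```

Emit:
apply_moves(deltas=[[0,0,0,-1.5,0,0,0],[0,0,0,-2,0,0,0],[0,0,0,-2,0,0,0],[0,0,0,-2,0,0,0],[0,0,0,-1,0,0,0],[0,0,0,0,0,0,0],[0,0,0,0,0,0,0]])

```text
time_s: 2.95
ee_pos: [0.523, -0.0226, 0.1462]
eef_rot: [3.141, -0.0, 1.271]
force: [0.0, -0.5, 0.7]
grip_width: 0.094
grip_force: 0.0
```

Run:
```python
from h import *
s=cam('side'); t=cam('top'); o=ctrl.get_obs(); print(o['time_s'],o['ee_pos'],o['eef_rot'],o['force'],o['grip_width'])
b=cv2.resize(s['img'][165:305,280:400],None,fx=4,fy=4,interpolation=cv2.INTER_CUBIC)
a=cv2.resize(t['img'][140:255,300:425],None,fx=3,fy=3,interpolation=cv2.INTER_CUBIC)
a=cv2.copyMakeBorder(a,0,b.shape[0]-a.shape[0],0,800-480-a.shape[1] if a.shape[1]<320 else 0,cv2.BORDER_CONSTANT)[:,:375]
b=b[:,:420]
cv2.imwrite('pics/c3.png',np.hstack([b,a])[:,:800,::-1])
```

```text
3.05 [ 0.52308927 -0.02260979  0.1464457 ] [ 3.14012899e+00 -2.68496897e-04  1.27086322e+00] [-0.05999048  0.06788562 -0.16340415] 0.09384856152393582
```

View pics/c3.png

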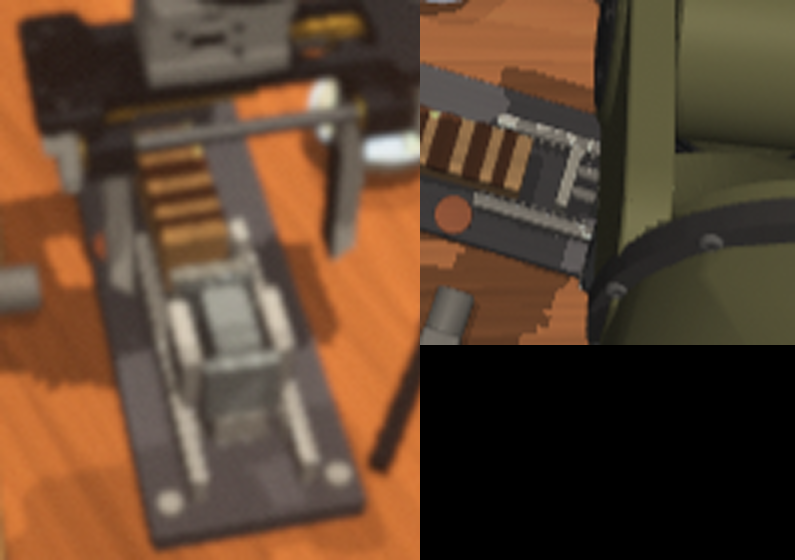

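The side crop shows the fingers straddling the jaw, with their tips at crop (120,285) and (342,250) either side of the buttons at (185,320) and (275,315). I'll descend and touch the buttons lightly first, below their 6 N onset, to check centring.

Emit:
apply_moves(deltas=[[0,0,0,-1.5,0,0,0],[0,0,0,-2,0,0,0],[0,0,0,-2,0,0,0],[0,0,0,-1.5,0,0,0],[0,0,0,-0.7,0,0,0],[0,0,0,0,0,0,0]], grip_force=4)

```text
time_s: 3.65
ee_pos: [0.5226, -0.0226, 0.0684]
eef_rot: [-3.141, 0.0, 1.271]
force: [-0.4, 0.2, 0.9]
grip_width: 0.0941
grip_force: 0.0
```

Emit:
apply_moves(deltas=[[60,0,0,0,0,0,0],[80,0,0,0,0,0,0],[90,0,0,0,0,0,0],[100,0,0,0,0,0,0],[110,0,0,0,0,0,0],[120,0,0,0,0,0,0],[120,0,0,0,0,0,0],[120,0,0,0,0,0,0]])

```text
time_s: 4.45
ee_pos: [0.5233, -0.0227, 0.0687]
eef_rot: [3.14, -0.0, 1.271]
force: [5.8, -1.3, -1.0]
grip_width: 0.0561
grip_force: 4.0
```

Lateral force of 5.9 N along -y_f means the tool sits slightly to the +y side. I'll shift it 1 mm along -y_f.

Emit:
apply_moves(deltas=[[120,0.05,-0.015,0,0,0,0],[120,0.05,-0.015,0,0,0,0],[120,0,0,0,0,0,0],[120,0,0,0,0,0,0]])

```text
time_s: 4.85
ee_pos: [0.5237, -0.0229, 0.0687]
eef_rot: [3.141, -0.0, 1.271]
force: [0.0, -0.4, 4.5]
grip_width: 0.0569
grip_force: 4.0
```

That's centred, with opening 56.9 mm and no lateral force. Now the squeeze.

Emit:
apply_moves(deltas=[[115,0,0,0,0,0,0],[125,0,0,0,0,0,0],[135,0,0,0,0,0,0],[150,0,0,0,0,0,0],[150,0,0,0,0,0,0],[150,0,0,0,0,0,0]], grip_force=30)

```text
time_s: 5.45
ee_pos: [0.5237, -0.0229, 0.0687]
eef_rot: [3.141, -0.0, 1.271]
force: [0.9, -0.3, 4.2]
grip_width: 0.045
grip_force: 30.0
```

Both buttons are fully in (45.0 mm). Now I'll slide along the fixture's x, (0.295, 0.955).

Emit:
apply_moves(deltas=[[150,0.03,0.095,0,0,0,0],[150,0.059,0.191,0,0,0,0],[150,0.059,0.191,0,0,0,0],[150,0.059,0.191,0,0,0,0],[150,0.03,0.095,0,0,0,0],[150,0,0,0,0,0,0]])

```text
time_s: 6.05
ee_pos: [0.5261, -0.0151, 0.0687]
eef_rot: [3.141, -0.0, 1.271]
force: [0.5, 1.5, 5.3]
grip_width: 0.0445
grip_force: 30.0
```

Emit:
apply_moves(deltas=[[150,0.059,0.191,0,0,0,0],[150,0.059,0.191,0,0,0,0],[150,0.059,0.191,0,0,0,0],[150,0.059,0.191,0,0,0,0],[150,0.059,0.191,0,0,0,0],[150,0,0,0,0,0,0]])

```text
time_s: 6.65
ee_pos: [0.5292, -0.0055, 0.0687]
eef_rot: [3.141, -0.0, 1.271]
force: [0.8, -0.7, 5.0]
grip_width: 0.0448
grip_force: 30.0
```

Run:
```python
from h import *
s=cam('side'); t=cam('top'); o=ctrl.get_obs(); print(o['time_s'],o['ee_pos'],o['force'],o['grip_width'])
b=cv2.resize(s['img'][165:305,280:400],None,fx=4,fy=4,interpolation=cv2.INTER_CUBIC)
cv2.imwrite('pics/c4.png',b[:,:,::-1])
```

```text
6.75 [ 0.52908901 -0.00563162  0.06866298] [ 0.09022162 -0.16095921  5.30277604] 0.04488013136875685
```

View pics/c4.png

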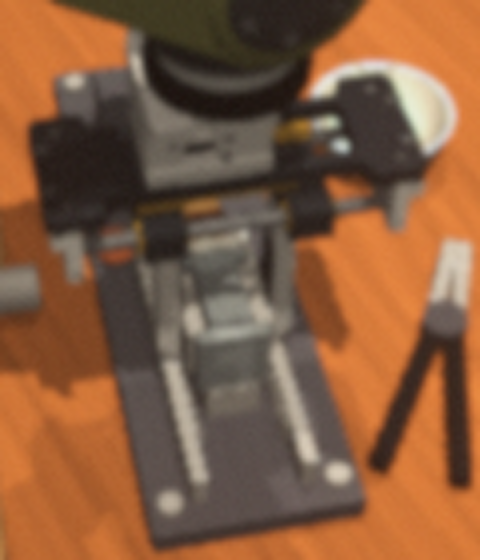

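The side crop shows the jaw (rear top edge now at crop ≈(235,330)) travelling with the fingers, and there's hardly any drag. Carrying on.

Emit:
apply_moves(deltas=[[150,0.059,0.191,0,0,0,0],[150,0.059,0.191,0,0,0,0],[150,0.059,0.191,0,0,0,0],[150,0.059,0.191,0,0,0,0],[150,0.059,0.191,0,0,0,0],[150,0.059,0.191,0,0,0,0],[150,0.059,0.191,0,0,0,0],[150,0,0,0,0,0,0]])

```text
time_s: 7.55
ee_pos: [0.5333, 0.0078, 0.0687]
eef_rot: [3.141, -0.0, 1.271]
force: [0.2, -0.9, 5.7]
grip_width: 0.0445
grip_force: 30.0
```

Emit:
apply_moves(deltas=[[150,0.059,0.191,0,0,0,0],[150,0.059,0.191,0,0,0,0],[150,0.059,0.191,0,0,0,0],[150,0,0,0,0,0,0],[150,0,0,0,0,0,0]])

```text
time_s: 8.05
ee_pos: [0.535, 0.0134, 0.0687]
eef_rot: [3.141, -0.0, 1.271]
force: [-0.1, 0.1, 5.4]
grip_width: 0.0446
grip_force: 30.0
```

Emit:
apply_moves(deltas=[[150,0.03,0.095,0,0,0,0],[150,0.03,0.095,0,0,0,0],[150,0.03,0.095,0,0,0,0],[150,0,0,0,0,0,0],[150,0,0,0,0,0,0]])

```text
time_s: 8.55
ee_pos: [0.5359, 0.0162, 0.0687]
eef_rot: [3.141, -0.0, 1.271]
force: [0.2, -0.9, 4.8]
grip_width: 0.0445
grip_force: 30.0
```

Emit:
apply_moves(deltas=[[150,0.03,0.095,0,0,0,0],[150,0.03,0.095,0,0,0,0],[150,0.03,0.095,0,0,0,0],[150,0,0,0,0,0,0],[150,0,0,0,0,0,0]])

```text
time_s: 9.05
ee_pos: [0.5368, 0.0191, 0.0687]
eef_rot: [3.141, -0.0, 1.271]
force: [0.7, -0.6, 5.2]
grip_width: 0.0449
grip_force: 30.0
```

Emit:
apply_moves(deltas=[[150,0.03,0.095,0,0,0,0],[150,0.03,0.095,0,0,0,0],[150,0,0,0,0,0,0],[150,0,0,0,0,0,0]])

```text
time_s: 9.45
ee_pos: [0.5374, 0.021, 0.0687]
eef_rot: [3.141, -0.0, 1.271]
force: [0.1, 1.1, 4.5]
grip_width: 0.0448
grip_force: 30.0
```

Emit:
apply_moves(deltas=[[150,0.03,0.095,0,0,0,0],[150,0.03,0.095,0,0,0,0],[150,0,0,0,0,0,0],[150,0,0,0,0,0,0]])

```text
time_s: 9.85
ee_pos: [0.538, 0.0228, 0.0687]
eef_rot: [3.141, -0.0, 1.271]
force: [0.3, -0.5, 5.6]
grip_width: 0.0448
grip_force: 30.0
```

Emit:
apply_moves(deltas=[[150,0.03,0.095,0,0,0,0],[150,0.03,0.095,0,0,0,0],[150,0,0,0,0,0,0],[150,0,0,0,0,0,0]])

```text
time_s: 10.25
ee_pos: [0.5386, 0.0248, 0.0687]
eef_rot: [3.141, -0.0, 1.271]
force: [0.1, 0.4, 5.9]
grip_width: 0.0448
grip_force: 30.0
```

Emit:
apply_moves(deltas=[[150,0.03,0.095,0,0,0,0],[150,0.03,0.095,0,0,0,0],[150,0,0,0,0,0,0],[150,0,0,0,0,0,0]])

```text
time_s: 10.65
ee_pos: [0.5391, 0.0264, 0.0687]
eef_rot: [3.141, 0.0, 1.271]
force: [-0.3, -2.5, 5.1]
grip_width: 0.0445
grip_force: 30.0
```

Emit:
apply_moves(deltas=[[150,0.03,0.095,0,0,0,0],[150,0.03,0.095,0,0,0,0],[150,0,0,0,0,0,0],[150,0,0,0,0,0,0]])

```text
time_s: 11.05
ee_pos: [0.5397, 0.0283, 0.0687]
eef_rot: [3.141, 0.0, 1.271]
force: [-1.5, -2.9, 5.8]
grip_width: 0.0449
grip_force: 30.0
```

Emit:
apply_moves(deltas=[[150,0.03,0.095,0,0,0,0],[150,0.03,0.095,0,0,0,0],[150,0,0,0,0,0,0],[150,0,0,0,0,0,0]])

```text
time_s: 11.45
ee_pos: [0.5402, 0.0301, 0.0687]
eef_rot: [3.142, 0.001, 1.271]
force: [-1.0, -3.7, 6.6]
grip_width: 0.0447
grip_force: 30.0
```

Run:
```python
from h import *
s=cam('side'); t=cam('top'); o=ctrl.get_obs(); print(o['time_s'],o['ee_pos'],o['force'],o['grip_width'])
b=cv2.resize(s['img'][165:305,280:400],None,fx=4,fy=4,interpolation=cv2.INTER_CUBIC)[:,:420]
a=cv2.resize(t['img'][140:255,230:325],None,fx=4,fy=4,interpolation=cv2.INTER_CUBIC)
a=cv2.copyMakeBorder(a,0,b.shape[0]-a.shape[0],0,0,cv2.BORDER_CONSTANT)
cv2.imwrite('pics/c5.png',np.hstack([b,a])[:,:800,::-1])
```

```text
11.55 [0.54020685 0.03003128 0.06864712] [-1.35774518 -3.27131674  6.09776835] 0.0449238564807108
```

View pics/c5.png

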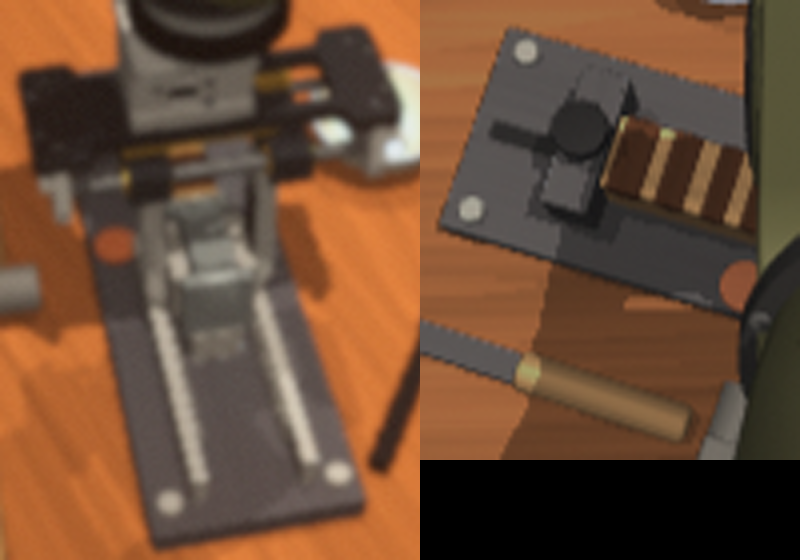

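The top part of the crop shows the block's front end, at about (612,180), up against the backstop's face. The push is about 3.5 N. The latch positions repeat every 7 mm from the start, so displacements of 56 or 63 mm are candidates. I'll pin down the contact point by easing back and averaging the force.

Emit:
apply_moves(deltas=[[150,-0.03,-0.095,0,0,0,0],[150,-0.03,-0.095,0,0,0,0],[150,-0.03,-0.095,0,0,0,0],[150,-0.03,-0.095,0,0,0,0],[150,-0.015,-0.048,0,0,0,0],[150,0,0,0,0,0,0]])

```text
time_s: 12.15
ee_pos: [0.539, 0.0261, 0.0687]
eef_rot: [3.141, -0.0, 1.271]
force: [0.1, -2.2, 4.5]
grip_width: 0.0448
grip_force: 30.0
```

```bash
cat > avg.py <<'E'
from h import *
ex=np.array([.2952,.9554]); F=[];X=[]
for i in range(8):
    ctrl.camera('side'); o=ctrl.get_obs(); F.append(o['force'][:2]@ex); X.append((o['ee_pos'][:2]-[.5237,-.0229])@ex*1e3)
print(o['time_s'],'F',np.mean(F),np.std(F)/8**.5,'d',np.mean(X))
E
python3 avg.py
```

```text
12.55 F -0.9945233200452696 0.09498060947370059 d 51.30642343200496
```

Emit:
apply_moves(deltas=[[150,0.015,0.048,0,0,0,0],[150,0,0,0,0,0,0]])

```text
time_s: 12.75
ee_pos: [0.5391, 0.0265, 0.0687]
eef_rot: [3.141, 0.0, 1.271]
force: [-1.5, -2.5, 6.1]
grip_width: 0.0448
grip_force: 30.0
```

```bash
python3 avg.py
```

```text
13.15 F -2.6091091142654 0.17104388314091223 d 51.68495512822973
```

Emit:
apply_moves(deltas=[[150,0.03,0.095,0,0,0,0],[150,0.03,0.095,0,0,0,0],[150,0.03,0.095,0,0,0,0],[150,0.03,0.095,0,0,0,0],[150,0.03,0.095,0,0,0,0],[150,0.03,0.095,0,0,0,0],[150,0,0,0,0,0,0]])

```text
time_s: 13.85
ee_pos: [0.5408, 0.0319, 0.0687]
eef_rot: [3.142, 0.001, 1.271]
force: [-2.8, -5.0, 6.5]
grip_width: 0.0448
grip_force: 30.0
```

```bash
python3 avg.py
```

```text
14.25 F -5.2760684855356565 0.16722633272489873 d 57.34886522322711
```

Contact is at d ≈ 51.6 mm, so latching at 63 mm gives about 11 mm, and at 56 mm about 4.4 mm. Both are near half. 63 keeps a good hold and survives one pin of slip, so I'll go just past 63.

Emit:
apply_moves(deltas=[[150,0.03,0.095,0,0,0,0],[150,0.03,0.095,0,0,0,0],[150,0.03,0.095,0,0,0,0],[150,0.03,0.095,0,0,0,0],[150,0.03,0.095,0,0,0,0],[150,0.015,0.048,0,0,0,0],[150,0,0,0,0,0,0]])

```text
time_s: 14.95
ee_pos: [0.5423, 0.0368, 0.0687]
eef_rot: [-3.141, 0.001, 1.271]
force: [-2.7, -7.0, 8.0]
grip_width: 0.0445
grip_force: 30.0
```

```bash
python3 avg.py
```

```text
15.35 F -7.9333633133981705 0.12912512806274906 d 62.533489541830576
```

Emit:
apply_moves(deltas=[[150,0.03,0.095,0,0,0,0],[150,0,0,0,0,0,0],[150,0,0,0,0,0,0]])

```text
time_s: 15.65
ee_pos: [0.5426, 0.0377, 0.0687]
eef_rot: [-3.141, 0.001, 1.271]
force: [-3.1, -7.5, 7.4]
grip_width: 0.0448
grip_force: 30.0
```

Emit:
apply_moves(deltas=[[150,0,0,0,0,0,0],[150,0,0,0,0,0,0]], grip_force=13)

```text
time_s: 15.85
ee_pos: [0.5426, 0.0377, 0.0687]
eef_rot: [-3.141, 0.001, 1.271]
force: [-3.7, -7.1, 8.4]
grip_width: 0.0451
grip_force: 13.0
```

Emit:
apply_moves(deltas=[[150,0,0,0,0,0,0],[150,0,0,0,0,0,0]], grip_force=10)

```text
time_s: 16.05
ee_pos: [0.5426, 0.0377, 0.0686]
eef_rot: [-3.141, 0.001, 1.271]
force: [-2.6, -8.1, 7.0]
grip_width: 0.0473
grip_force: 9.9
```

Emit:
apply_moves(deltas=[[150,0,0,0,0,0,0],[150,0,0,0,0,0,0]], grip_force=8)

```text
time_s: 16.25
ee_pos: [0.5427, 0.0377, 0.0687]
eef_rot: [-3.142, 0.001, 1.271]
force: [-3.2, -8.5, 7.2]
grip_width: 0.052
grip_force: 7.9
```

Emit:
apply_moves(deltas=[[150,0,0,0,0,0,0],[150,0,0,0,0,0,0],[150,0,0,0,0,0,0]], grip_force=5)

```text
time_s: 16.55
ee_pos: [0.5426, 0.0379, 0.0685]
eef_rot: [-3.141, 0.001, 1.271]
force: [-1.3, -6.0, 5.0]
grip_width: 0.0572
grip_force: 5.0
```

```bash
python3 avg.py
```

```text
16.95 F -5.799630087757729 0.20269292491549526 d 63.69727478800557
```

Both buttons are fully out (57.2 mm) and the jaw held. I'll open and withdraw.

Emit:
apply_moves(deltas=[[80,0,0,0,0,0,0],[40,0,0,0,0,0,0],[0,0,0,0,0,0,0],[0,0,0,0,0,0,0],[0,0,0,1,0,0,0],[0,0,0,2,0,0,0],[0,0,0,3,0,0,0],[0,0,0,4,0,0,0],[0,0,0,4,0,0,0],[0,0,0,4,0,0,0]])

```text
time_s: 17.95
ee_pos: [0.5425, 0.0386, 0.251]
eef_rot: [3.141, -0.0, 1.271]
force: [1.1, -0.0, -1.0]
grip_width: 0.0939
grip_force: 0.0
```

Emit:
apply_moves(deltas=[[0,-1.4,3,0,0,0,0],[0,-1.4,4,0,0,0,0],[0,-1.4,4,0,0,0,0],[0,-1.4,4,0,0,0,0],[0,-1.4,4,0,0,0,0],[0,-1.4,4,0,0,0,0],[0,-1.4,4,0,0,0,0],[0,-1.4,4,0,0,0,0],[0,-1.4,4,0,0,0,0],[0,-1.4,4,0,0,0,0]])

```text
time_s: 18.95
ee_pos: [0.4019, 0.4301, 0.2494]
eef_rot: [3.141, -0.001, 1.271]
force: [0.4, -0.2, -0.4]
grip_width: 0.094
grip_force: 0.0
```

Run:
```python
from h import *
t=cam('top'); o=ctrl.get_obs(); print(o['time_s'],o['ee_pos'],o['force'])
a=cv2.resize(t['img'][140:255,225:425],None,fx=4,fy=4,interpolation=cv2.INTER_CUBIC)
cv2.imwrite('pics/c6.png',a[:,:,::-1])
```

```text
19.0 [0.39951445 0.43452107 0.24897419] [-2.24025167  4.11693512  0.0986007 ]
```

View pics/c6.png

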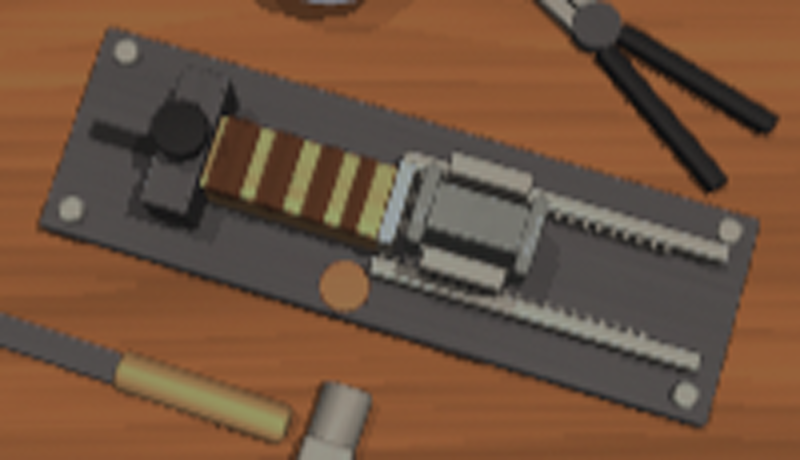

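The top crop shows the jaw about 132 crop px (63 mm) further on, with its buttons out at (490,168) and (465,270). The pad at (398,200) is tight on the block, which lies in line against the backstop. The blank at (344,286), file, mallet and pliers haven't moved.

```bash
python3 -c "
from station import ctrl
print(ctrl.hand_in())"
```

```text
the job is handed in; nothing more can be done
None
```

The block is clamped against the backstop with the jaw latched and both buttons fully out; the pad is pressed in about 11 mm of its 16 mm travel (about 8 N), somewhat over half because the latch pins allowed only about 4 or 11 mm. The job is handed in.

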